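# Sort the sampling bench into its carriers

### The arm

A 6-joint arm with a two-finger parallel gripper is mounted at the origin on a cart in front of the work surface, level with it; the furniture and walls round the work are solid. World frame = base frame: x ahead of the robot, y to its left, z up, the work surface at z = 0. Lengths are in m, angles in degrees, forces in N, time in s.
With the tool pointing down it reaches from about 0.4 to 0.825 m from the base axis. Payload 7 kg.
Tool frame: the origin (TCP) lies midway between the tips of the shut fingers; the grasp point (between the pads) lies 19 mm behind it; z points along the fingers, y is the line along which they close (so a half turn about z gives the same grasp; the last joint's range is limited). The gripper opens to 88 mm and grips with 3 to 60 N. Pads are 19 mm wide; open, the fingers measure 130 mm over their backs; the gripper's body (78 mm by 193 mm) begins 47 mm behind the grasp point.
Start: joints at [-57.978, 20.546, 0.682, 0, -70.136, -16.507], TCP at [0.181, -0.65, 0.227] pointing down, gripper open.
Joint ranges: [-176.03, 176.03], [-82.01, 121.73], [-58.28, 71.71], [-173.87, 95.51], [-174.79, -0.11], [-173.66, 173.66]. Speed limits (degrees/s): [136.94, 136.94, 172.46, 180, 180, 180].

### API

Orientations are given as a 3x3 rotation matrix whose columns are the frame's x, y, z axes.
In Python, from rig import robot gives the robot as it stands. Calls block until the motion is done:
- robot.goto(position, orientation): joint-space move of the TCP to a pose.
- robot.servo_line(position, ori=None, speed=0.15): straight line of the TCP; ori=None keeps the orientation; speed is the mean speed in m/s.
- robot.movej(angles): joint-space move.
- robot.move_gripper(opening): opening from 0.0 (shut) to 1.0 (fully open); the grip force is fixed at half the most; returns when the fingers have stopped.
- robot.dwell(seconds).
- robot.ik(position, orientation): joint angles nearest the present ones, or None.
- robot.grab_frame(name): name is "scene" or "side" or "wrist"; returns (picture, depth): 400x640x3 uint8, red, green, blue; 400x640 float32, m along the optical axis (not along the pixel's ray), 0 where there is no reading.
- robot.camera_info(name): a dict with "vfov" (degrees; the focal length in pixels is half the picture's height over the tangent of half this angle, whatever the lens; pixels are square), "cx", "cy" (the principal point, pixels), "k1" (the pictures are not rectified: a ray, as slopes to the right and down, at radius r is drawn at 1 + k1 r^2 times it, then the intrinsics apply), "view" (4x4, takes a point from world to camera coordinates); the wrist camera has in their place "T_tool_cam" (4x4, takes a point from camera to tool coordinates, whose origin is the TCP and whose axes are the flange's). Camera axes: x right, y down, z forward; pixel columns grow to the right and rows downward; lengths in m; the calibration is good to about 2 mm. A picture is of the moment at which its call begins: read the wrist's pose just before it. camera_info takes no time and is no camera call.
A pose or a line that the arm cannot do raises robot.Unreachable and nothing moves.
- robot.job_done(): hands the job in; it is judged then, once.
Readings, each from a call of its own:
- robot.read_t(): time.
- robot.read_qpos(): joint angles.
- robot.read_qvel(): joint speeds.
- robot.read_effort(): joint torques, N m.
- robot.read_position(): TCP position.
- robot.read_tcp_rot(): TCP orientation.
- robot.read_force(): force on the tool from outside, world axes, zero at the start.
- robot.read_ft_torque(): the same for the moment, N m.
- robot.read_grip_width(): opening from 0.0 (shut) to 1.0 (fully open).
- robot.read_finger_force(): force on a finger pad.
Only numpy, scipy, OpenCV 4.12 (cv2) and the standard library are available. Lean on these libraries where they do the work, as an engineer would, in place of code of your own. Each camera call takes 0.05 s, during which the arm holds its last target. There are 200 camera calls.

### The job

Sort the five things left along the front of the bench: stand the two reagent bottles in the dark grey two-bay crate, one in each bay, stand the two specimen cups in the round wells of the white plate, one in each well, and lay the forceps flat in the steel tray. Either bottle may take either bay and either cup either well; keep bottles and cups upright all the way, and leave the two marker pens where they lie.

Things in the scene. Friction and masses are not known exactly. Their poses are not given: they have to be found in the camera images.
- amber_bottle: Brown reagent bottle with screw cap (fixed on), standing upright, the larger of the two bottles. Round body of diameter 52, straight-sided up to about 55 above the base, then shoulders; cap of diameter 32 from 77 to 92 (its top). Origin at the centre of the underside, z up; yaw does not matter. About 0.14-0.22 kg. Grasp round the straight body, 40 to 45 above the base. (Sizes in mm.)
- white_bottle: Small white reagent bottle with screw cap (fixed on), standing upright. Round body of diameter 44, straight-sided up to about 47 above the base, then shoulders; cap of diameter 28 from 67 to 80 (its top). Origin at the centre of the underside, z up; yaw does not matter. About 0.18-0.29 kg. Grasp round the straight body, about 40 above the base. (Sizes in mm.)
- cup_a: Specimen cup with a red lid: plastic specimen cup with a wide flat screw lid (fixed on), standing upright. 74 tall; the lid is a disc of diameter 65 from 60 to 74 above the base, the tapered body below it is at most 60 wide. Origin at the centre of the underside, z up; round, so its yaw does not matter. Weighs about 0.03-0.05 kg. It can be grasped across the lid from above. (Sizes in mm.)
- cup_b: Specimen cup with a yellow lid: plastic specimen cup with a wide flat screw lid (fixed on), standing upright. 74 tall; the lid is a disc of diameter 65 from 60 to 74 above the base, the tapered body below it is at most 60 wide. Origin at the centre of the underside, z up; round, so its yaw does not matter. Weighs about 0.03-0.05 kg. It can be grasped across the lid from above. (Sizes in mm.)
- forceps: Thin steel forceps lying flat, 128 long (along its own y), 16 wide (own x) at the middle, 10 high, about 0.03 kg. Origin at the centre of the underside, z up. Grasp across its width at the middle. Either end may lie either way round. (Sizes in mm.)
- bottle_carrier: Dark grey open crate, fixed to the bench, 80 (own x) x 156 (own y) outside, with a small tab at each short end (178 over the tabs). Two square bays side by side along y, separated by one wall; bay centres at y = +38 and y = -38 from the origin, x = 0. Each bay is 72 x 72 inside; walls 4 thick, 26 high over the bench; bay floor about 4 above the bench. Origin at the centre of the underside (on the bench), z up. (Sizes in mm.)
- cup_carrier: Thick white plate, fixed to the bench, 94 (own x) x 184 (own y) x 20 high, with two round wells of diameter 82, 16 deep, so the well floor is 4 above the bench. Well centres at y = +46 and y = -46 from the origin, x = 0. Origin at the centre of the underside (on the bench), z up. (Sizes in mm.)
- instrument_tray: Long narrow shallow steel tray with rolled rim, fixed to the bench, about 90 (own x) x 180 (own y) outside, 78 x 168 inside, rim 18 high, floor 3 above the bench. Origin at the centre of the underside (on the bench), z up. (Sizes in mm.)
- pen_a: White felt marker pen with a blue cap, 11 wide, 132 long (own y), 13 high, lying loose on the bench among the things. Origin at the centre of the underside. To be left alone. (Sizes in mm.)
- pen_b: White felt marker pen with a red cap, 11 wide, 132 long (own y), 13 high, lying loose on the bench among the things. Origin at the centre of the underside. To be left alone. (Sizes in mm.)
Things that resemble listed ones, but are neither listed nor needed, are in the scene too. Leave any green look-alike of the white_bottle alone.

How it is judged (in metres and radians):
At the end, for the whole second after the job is handed in: One bottle on the floor of each crate bay, one cup on the floor of each well (within 16 mm of its centre in x and y, base under 8 mm high, tilt under 0.1 rad); forceps flat in the tray (within 33 mm across, 30 mm along, base under 7 mm high); all at rest; pens moved less than 30 mm (((x of amber_bottle in the frame of bottle_carrier between -0.016 and 0.016 m and y of amber_bottle in the frame of bottle_carrier between 0.022 and 0.054 m and z of amber_bottle in the frame of bottle_carrier between 0.001 and 0.008 m and x of white_bottle in the frame of bottle_carrier between -0.016 and 0.016 m and y of white_bottle in the frame of bottle_carrier between -0.054 and -0.022 m and z of white_bottle in the frame of bottle_carrier between 0.001 and 0.008 m) or (x of amber_bottle in the frame of bottle_carrier between -0.016 and 0.016 m and y of amber_bottle in the frame of bottle_carrier between -0.054 and -0.022 m and z of amber_bottle in the frame of bottle_carrier between 0.001 and 0.008 m and x of white_bottle in the frame of bottle_carrier between -0.016 and 0.016 m and y of white_bottle in the frame of bottle_carrier between 0.022 and 0.054 m and z of white_bottle in the frame of bottle_carrier between 0.001 and 0.008 m)) and ((x of cup_a in the frame of cup_carrier between -0.016 and 0.016 m and y of cup_a in the frame of cup_carrier between 0.03 and 0.062 m and z of cup_a in the frame of cup_carrier between 0.001 and 0.008 m and x of cup_b in the frame of cup_carrier between -0.016 and 0.016 m and y of cup_b in the frame of cup_carrier between -0.062 and -0.03 m and z of cup_b in the frame of cup_carrier between 0.001 and 0.008 m) or (x of cup_a in the frame of cup_carrier between -0.016 and 0.016 m and y of cup_a in the frame of cup_carrier between -0.062 and -0.03 m and z of cup_a in the frame of cup_carrier between 0.001 and 0.008 m and x of cup_b in the frame of cup_carrier between -0.016 and 0.016 m and y of cup_b in the frame of cup_carrier between 0.03 and 0.062 m and z of cup_b in the frame of cup_carrier between 0.001 and 0.008 m)) and x of forceps in the frame of instrument_tray between -0.033 and 0.033 m and y of forceps in the frame of instrument_tray between -0.03 and 0.03 m and z of forceps in the frame of instrument_tray between 0 and 0.007 m and angle between forceps's own z axis and vertical below 0.12 rad and angle between each of amber_bottle, white_bottle, cup_a, cup_b's own z axis and vertical below 0.1 rad and linear speed of each of amber_bottle, white_bottle, cup_a, cup_b, forceps below 0.02 m/s and distance of each of pen_a, pen_b from where it was at the start of the episode below 0.03 m); the robot touches nothing.
It fails at once if a bottle or cup is tipped (over 0.6 rad) (angle between any of amber_bottle, white_bottle, cup_a, cup_b's own z axis and vertical above 0.6 rad).
It fails at once if a marker pen is displaced by more than 30 mm (distance of any of pen_a, pen_b from where it was at the start of the episode above 0.03 m).
It also fails if it takes over 128 s, if anything falls off the work surface, if the arm or the gripper's body presses on something with over 40 N, if the wrist force passes 120 N, or if a joint passes its speed limit or range.

## Working session

There is one attempt and no reset: what is moved stays moved. The work goes in short steps, each a Python script; the robot and the scene stay as the last script left them, time stands still between calls to the robot, and variables do not carry over. Pictures are saved under pics/ and viewed, at most 14 in all, crops included, and the job is handed in when it is done.

```bash
ls; mkdir -p pics; python3 - <<'E'
from rig import robot
import cv2, numpy as np
for n in ("scene","side"):
    p,d=robot.grab_frame(n); cv2.imwrite(f"pics/{n}0.png",p[:,:,::-1]); np.savez(f"{n}0.npz",p=p,d=d)
    i=robot.camera_info(n); print(n,{k:(np.round(v,3).tolist()) for k,v in i.items()}, (d>0).mean())
i=robot.camera_info("wrist");print({k:(np.round(v,3).tolist()) for k,v in i.items()})
print(robot.read_t(),robot.read_tcp_rot().round(3) if hasattr(robot.read_tcp_rot(),'round') else robot.read_tcp_rot())
E
```

```text
pics
scene {'vfov': 55.933, 'cx': 325.786, 'cy': 198.671, 'k1': -0.048, 'view': [[0.859, -0.511, -0.021, -0.428], [-0.299, -0.468, -0.832, 0.198], [0.415, 0.721, -0.555, 0.665], [0.0, 0.0, 0.0, 1.0]]} 0.9946953125
side {'vfov': 53.683, 'cx': 323.807, 'cy': 192.338, 'k1': -0.067, 'view': [[-0.971, -0.239, 0.001, 0.489], [-0.136, 0.551, -0.824, 0.084], [0.197, -0.8, -0.567, 0.892], [0.0, 0.0, 0.0, 1.0]]} 0.995984375
{'vfov': 58.066, 'cx': 314.835, 'cy': 203.631, 'k1': -0.032, 'T_tool_cam': [[0.0, -0.962, -0.273, 0.073], [1.0, 0.0, -0.001, 0.001], [0.001, -0.273, 0.962, -0.158], [0.0, 0.0, 0.0, 1.0]]}
0.1 [[-0.964 -0.267 -0.001]
 [-0.267  0.964  0.001]
 [ 0.     0.002 -1.   ]]
```

View pics/scene0.png

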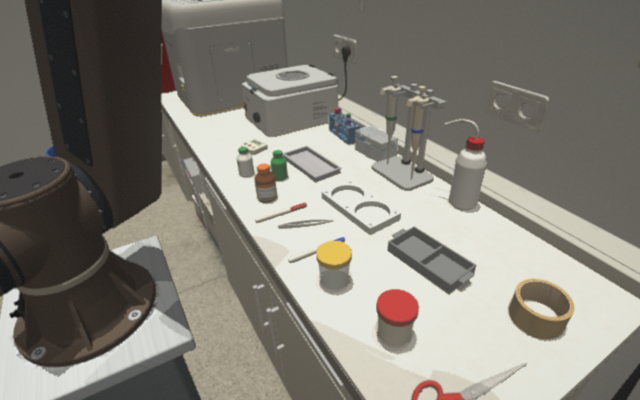

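View pics/side0.png

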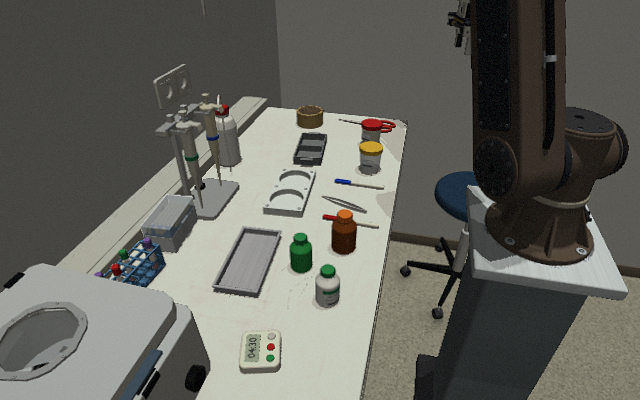

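The scene view shows the white bottle (245,162) with its green look-alike (279,165), amber bottle (265,182), yellow cup (334,262), red cup (397,315), forceps (306,223), pens (281,212) and (317,249). It also shows the tray (312,162), the plate (361,205) and the crate (430,258). The side view agrees: white bottle with a white body (328,287), green bottle (301,253), amber bottle (344,232).

I'll turn the depth into a world point cloud and a top-down map.

```bash
cat > h.py <<'E'
import numpy as np, cv2
from rig import robot
def cloud(n, d, Twc=None):
    """world xyz per pixel from a depth picture; Twc = camera-to-world"""
    i=robot.camera_info(n); H,W=d.shape; f=H/2/np.tan(np.radians(i["vfov"])/2)
    K=np.array([[f,0,i["cx"]],[0,f,i["cy"]],[0,0,1.]])
    v,u=np.mgrid[:H,:W]
    s=cv2.undistortPoints(np.stack([u,v],-1).reshape(-1,1,2).astype(float),K,np.array([i["k1"],0,0,0.])).reshape(H,W,2)
    if Twc is None: Twc=np.linalg.inv(np.array(i["view"]))
    P=np.dstack([s[...,0]*d,s[...,1]*d,d])
    X=P@Twc[:3,:3].T+Twc[:3,3]; X[d<=0]=np.nan
    return X
def wrist():
    T=np.eye(4); T[:3,:3]=robot.read_tcp_rot(); T[:3,3]=robot.read_position()
    p,d=robot.grab_frame("wrist")
    return p,cloud("wrist",d,T@np.array(robot.camera_info("wrist")["T_tool_cam"]))
def topmap(Xs,ps,x0,x1,y0,y1,s=0.002):
    """orthographic picture, highest point wins; row=x decreasing down, col=y decreasing right"""
    im=np.zeros((int((x1-x0)/s),int((y1-y0)/s),3),np.uint8); hz=np.full(im.shape[:2],np.nan)
    X=np.vstack([a.reshape(-1,3) for a in Xs]); c=np.vstack([a.reshape(-1,3) for a in ps])
    k=(X[:,0]>x0)&(X[:,0]<x1)&(X[:,1]>y0)&(X[:,1]<y1)&(X[:,2]<0.2); X=X[k];c=c[k]
    o=np.argsort(X[:,2]);X=X[o];c=c[o]
    r=np.clip(((x1-X[:,0])/s).astype(int),0,im.shape[0]-1); q=np.clip(((y1-X[:,1])/s).astype(int),0,im.shape[1]-1)
    im[r,q]=c; hz[r,q]=X[:,2]
    return im,hz
E
python3 - <<'E'
from h import *
Xs=[];ps=[]
for n in("scene","side"):
    z=np.load(n+"0.npz"); X=cloud(n,z["d"]);Xs.append(X);ps.append(z["p"])
for n,l in(("scene",[(334,252),(397,305),(306,223),(281,212),(317,249),(430,258),(361,205),(312,162),(245,162),(265,182),(279,165),(300,260)]),("side",[(371,148),(371,124),(344,203),(344,232),(328,287),(250,260)])):
    X=Xs[n=="side"]
    for u,v in l: print(n,u,v,X[v,u].round(3))
im,h=topmap(Xs,ps,0.25,0.95,-0.75,0.75,0.002)
cv2.imwrite("pics/top0.png",im[:,:,::-1])
E
```

```text
scene 334 252 [ 0.413 -0.173  0.073]
scene 397 305 [ 0.431 -0.326  0.073]
scene 306 223 [0.449 0.004 0.009]
scene 281 212 [0.419 0.075 0.008]
scene 317 249 [ 0.392 -0.15   0.073]
scene 430 258 [ 0.599 -0.232  0.013]
scene 361 205 [ 0.594 -0.004  0.009]
scene 312 162 [0.605 0.259 0.004]
scene 245 162 [0.415 0.286 0.048]
scene 265 182 [0.412 0.139 0.06 ]
scene 279 165 [0.485 0.218 0.049]
scene 300 260 [ 0.385 -0.088  0.   ]
side 371 148 [ 0.413 -0.162  0.07 ]
side 371 124 [ 0.434 -0.307  0.074]
side 344 203 [0.451 0.007 0.   ]
side 344 232 [0.416 0.186 0.062]
side 328 287 [0.415 0.328 0.054]
side 250 260 [0.598 0.25  0.001]
```

View pics/top0.png

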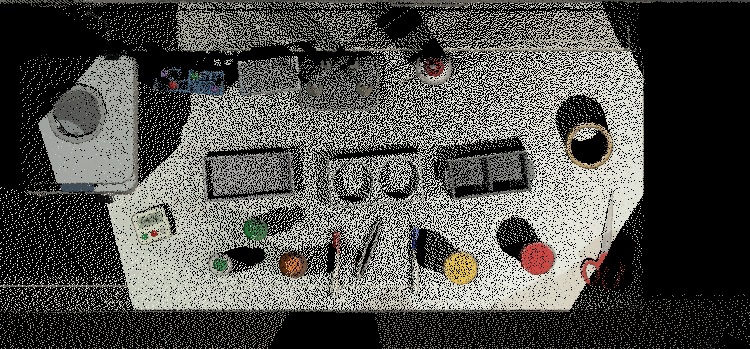

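The top map shows: tray at px (252,173), plate (373,175), crate (487,173), white bottle (221,265), green look-alike (255,229), amber bottle (292,263), forceps (369,248), yellow lid (461,267) and red lid (537,258). Next I'll measure each one from the cloud.

```bash
cat > m.py <<'E'
from h import *
from scipy.optimize import least_squares
P=[];C=[]
for n in("scene","side"):
    z=np.load(n+"0.npz"); P.append(cloud(n,z["d"]).reshape(-1,3));C.append(z["p"].reshape(-1,3))
def pts(c,r,z0,z1,cams=(0,1)):
    X=np.vstack([P[i] for i in cams]); k=(abs(X[:,0]-c[0])<r[0])&(abs(X[:,1]-c[1])<r[1])&(X[:,2]>z0)&(X[:,2]<z1)
    return X[k]
def circ(X,R):
    r=least_squares(lambda q:np.hypot(X[:,0]-q[0],X[:,1]-q[1])-R,X[:,:2].mean(0),loss="soft_l1",f_scale=0.002)
    return r.x.round(4),np.sqrt(np.mean(r.fun**2)).round(4),len(X)
for nm,c,R,zb,zt in(("amber",(.423,.166),.026,(.015,.05),.080),("white",(.42,.308),.022,(.015,.045),.07),("green",(.49,.24),.022,(.015,.045),.07)):
    for cams in((0,),(1,),(0,1)): print(nm,cams,"body",circ(pts(c,(.04,.04),*zb,cams),R))
    T=pts(c,(.04,.04),zt+.006,.12); print("  cap",np.median(T[:,:2],0).round(4),"zmax",np.nanpercentile(T[:,2],95).round(4))
for nm,c in(("red",(.433,-.325)),("yellow",(.415,-.173))):
    for cams in((0,),(1,)):
        T=pts(c,(.045,.045),.069,.09,cams); (x,y),R=cv2.minEnclosingCircle(T[:,:2].astype(np.float32)); print(nm,cams,np.round([x,y,R],4),T[:,:2].mean(0).round(4),"z",np.median(T[:,2]).round(4),"rim",circ(pts(c,(.05,.05),.060,.070,cams),.0325))
for nm,c,r,z0,z1 in(("tray",(.605,.25),(.07,.115),.011,.03),("plate",(.6,.005),(.07,.115),.014,.03),("crate",(.6,-.224),(.07,.115),.019,.04),("forceps",(.455,.01),(.09,.045),.006,.016),("penR",(.42,.08),(.1,.025),.006,.02),("penB",(.42,-.08),(.1,.022),.006,.02)):
    for cams in((0,),(1,),(0,1)):
        T=pts(c,r,z0,z1,cams); (x,y),s,a=cv2.minAreaRect(T[:,:2].astype(np.float32)); print(nm,cams,np.round([x,y],4),np.round(s,4),round(a,1),len(T),np.median(T[:,2]).round(4))
E
python3 m.py
```

```text
amber (0,) body (array([0.4197, 0.1637]), np.float64(0.001), 251)
amber (1,) body (array([0.4217, 0.1632]), np.float64(0.0008), 325)
amber (0, 1) body (array([0.4209, 0.1633]), np.float64(0.0011), 576)
  cap [0.4198 0.1639] zmax 0.0925
white (0,) body (array([0.421 , 0.3105]), np.float64(0.0015), 142)
white (1,) body (array([0.422 , 0.3091]), np.float64(0.0006), 278)
white (0, 1) body (array([0.4219, 0.3094]), np.float64(0.0011), 420)
  cap [0.421  0.3099] zmax 0.0804
green (0,) body (array([0.4906, 0.2394]), np.float64(0.0012), 151)
green (1,) body (array([0.4928, 0.2389]), np.float64(0.0008), 247)
green (0, 1) body (array([0.4921, 0.2389]), np.float64(0.0012), 398)
  cap [0.4908 0.2391] zmax 0.0803
red (0,) [ 0.4333 -0.3247  0.033 ] [ 0.4317 -0.3268] z 0.0723 rim (array([ 0.4342, -0.3239]), np.float64(0.0011), 186)
red (1,) [ 0.4331 -0.3225  0.0338] [ 0.434  -0.3191] z 0.0722 rim (array([ 0.4347, -0.3247]), np.float64(0.0022), 67)
yellow (0,) [ 0.4146 -0.1709  0.0335] [ 0.412  -0.1735] z 0.0728 rim (array([ 0.414 , -0.1702]), np.float64(0.0007), 153)
yellow (1,) [ 0.4154 -0.168   0
[... 466 characters left out ...]
-0.2293] [0.0838 0.1774] 7.1 871 0.0234
crate (1,) [ 0.6021 -0.2278] [0.0799 0.1825] 7.1 250 0.0227
crate (0, 1) [ 0.6006 -0.228 ] [0.0838 0.1825] 7.1 1121 0.0233
forceps (0,) [0.4698 0.001 ] [0.1486 0.0856] 6.0 166 0.0084
forceps (1,) [0.4699 0.0127] [0.1491 0.0646] 7.1 65 0.008
forceps (0, 1) [0.471  0.0012] [0.1496 0.088 ] 7.0 231 0.0083
penR (0,) [0.4201 0.076 ] [0.0119 0.1306] 87.1 193 0.0095
penR (1,) [0.4229 0.0816] [0.0109 0.1317] 89.4 128 0.0091
penR (0, 1) [0.4218 0.078 ] [0.0158 0.1338] 87.4 321 0.0094
penB (0,) [ 0.4279 -0.0825] [0.0112 0.1313] 89.2 159 0.0096
penB (1,) [ 0.4303 -0.0802] [0.0134 0.1305] 89.9 135 0.0085
penB (0, 1) [ 0.4289 -0.0806] [0.014  0.1333] 89.9 294 0.0091
```

Circle fits from both views agree within 2 mm, and heights and sizes match the ones given. White bottle candidates in the side view are (328,287), with a white body and green cap, and (301,253), which is green all over. The first fits the description, so I'll confirm it in a crop.

```bash
cat >> h.py <<'E'
def ori(d):
    """tool down, fingers closing along horizontal d (either sense, nearest wrist)"""
    d=np.array([*d,0.])/np.hypot(*d); z=np.array([0,0,-1.])
    return [np.column_stack([np.cross(s*d,z),s*d,z]) for s in(1,-1)]
def best(p,d,q=None):
    q=np.array(robot.read_qpos()); c=[(abs(np.array(j)-q).max(),k) for k,R in enumerate(ori(d)) if (j:=robot.ik(p,R)) is not None]
    return ori(d)[min(c)[1]]
def yaw(a): a=np.radians(a); return np.array([np.cos(a),np.sin(a)])
G=0.019
def pick(xy,h,d,op=1.0,up=0.14):
    z=h-G; p=np.array([*xy,z+0.11]); robot.move_gripper(op)
    robot.goto(p,best(p,d)); robot.servo_line([*xy,z],speed=0.12)
    robot.move_gripper(0.0); w=robot.read_grip_width()
    robot.servo_line([*xy,z+up],speed=0.15)
    print("picked: width mm",round(w*88,1),round(robot.read_grip_width()*88,1),"F",np.round(robot.read_force(),1),"t",robot.read_t())
def place(xy,h,d,op=1.0,up=0.14):
    z=h-G; p=np.array([*xy,z+up]); robot.goto(p,best(p,d))
    robot.servo_line([*xy,z],speed=0.10); robot.dwell(0.2); f=np.round(robot.read_force(),1)
    robot.move_gripper(op); robot.dwell(0.2); robot.servo_line([*xy,z+up],speed=0.15)
    print("placed F",f,"t",robot.read_t())
E
python3 - <<'E'
from h import *
im=cv2.imread("pics/side0.png")[225:325,270:370]; cv2.imwrite("pics/crop.png",cv2.resize(im,None,fx=5,fy=5,interpolation=cv2.INTER_CUBIC))
for n,p,d in(("amber",(.4205,.1635,.14),(1,0)),("bay-",(.6059,-.2662,.15),yaw(7.1)),("red",(.434,-.324,.16),(1,0)),("red y",(.434,-.324,.16),(0,1)),("yel",(.4145,-.170,.16),(1,0)),("forc",(.45,.005,.002),(0,1)),("forc",(.45,.005,.15),(0,1)),("tray",(.597,.253,.1),yaw(4.2))):
    print(n,[np.round(robot.ik(p,R),0) if robot.ik(p,R) is not None else None for R in ori(d)])
E
```

```text
amber [array([ 46.,   4., -34.,   0., -53., 134.]), array([ 46.,   4., -34.,   0., -53., -46.])]
bay- [array([  -7.,   22.,   -7.,    0.,  -61., -166.]), array([ -7.,  22.,  -7.,   0., -61.,  14.])]
red [array([ -16.,   11.,  -22.,    0.,  -57., -164.]), array([-16.,  11., -22.,   0., -57.,  16.])]
red y [array([-16.,  11., -22.,   0., -57., -74.]), array([-16.,  11., -22.,   0., -57., 106.])]
yel [None, array([  3.,   2., -32.,   0., -56.,  -3.])]
forc [array([  26.,   16.,  -43.,   -0.,  -31., -116.]), array([ 26.,  16., -43.,   0., -31.,  64.])]
forc [array([  26.,    3.,  -33.,    0.,  -54., -116.]), array([ 26.,   3., -33.,   0., -54.,  64.])]
tray [array([ 40.,  24., -12.,   0., -54., 144.]), array([ 40.,  24., -12.,   0., -54., -36.])]
```

View pics/crop.png

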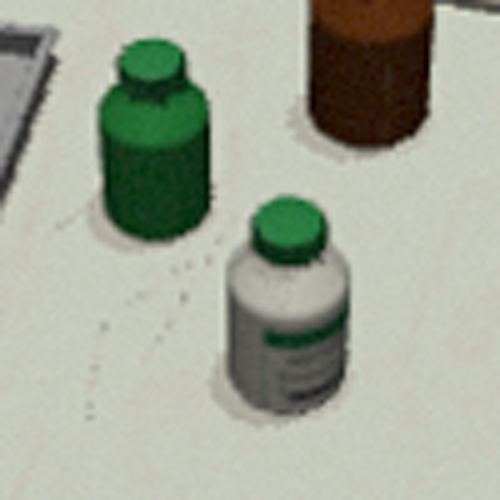

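The crop confirms it: the white-bodied bottle with the green cap, at crop px (288,300), is the one meant, and the all-green one at (155,140) stays. I'll move the amber bottle first.

```bash
python3 - <<'E'
from h import *
pick((.4205,.1635),.048,(1,0))
place((.6059,-.2662),.048+.0055,yaw(7.1))
p,X=wrist(); cv2.imwrite("pics/w1.png",p[:,:,::-1]); print(robot.read_qpos())
E
```

```text
picked: width mm 50.6 50.9 F [ 0.3 -0.8 -1.8] t 6.15
placed F [ 0.4  0.1 -1.7] t 11.7083
[-6.87118148e+00  2.13592447e+01 -5.27335162e+00 -1.96059936e-02
 -6.34855850e+01  1.39698105e+01]
```

View pics/w1.png

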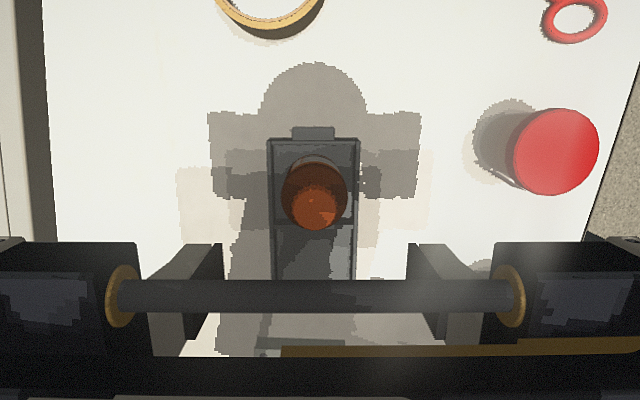

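The wrist view shows the amber bottle standing in the far bay, around (315,195). Next are the white bottle and both cups.

```bash
python3 - <<'E'
from h import *
pick((.4217,.3097),.043,(1,0))
place((.5965,-.1908),.044+.0055,yaw(7.1))
pick((.434,-.324),.067,(1,0))
place((.5943,-.0468),.067+.0055,yaw(4.75))
pick((.4145,-.170),.067,(1,0))
place((.5867,.0448),.067+.0055,yaw(4.75))
# look at forceps from above
p=np.array([.43,.0,.22]); robot.goto(p,best(p,(0,1)))
im,X=wrist(); cv2.imwrite("pics/w2.png",im[:,:,::-1]); np.savez("w2.npz",p=im,X=X); print(robot.read_tcp_rot().round(2),robot.read_t())
p,d=robot.grab_frame("side"); cv2.imwrite("pics/side2.png",p[:,:,::-1])
E
```

```text
picked: width mm 43.0 43.0 F [ 0.5  0.6 -2.7] t 17.075
placed F [-0.6  0.3 -3.4] t 22.9417
picked: width mm 64.5 64.5 F [-0.6 -0.7  0. ] t 26.675
placed F [ 0.4  0.6 -0.4] t 31.5667
picked: width mm 64.5 64.7 F [ 1.4 -0.1 -0.3] t 35.3333
placed F [-0.3 -0.5  0.5] t 40.075
[[ 1. -0. -0.]
 [-0. -1. -0.]
 [-0.  0. -1.]] 41.4167
```

View pics/w2.png

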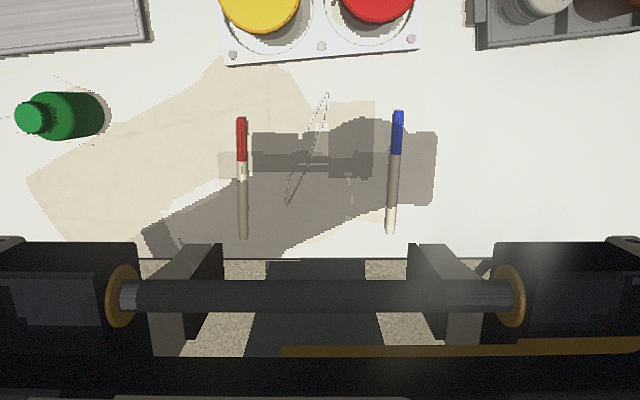

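View pics/side2.png

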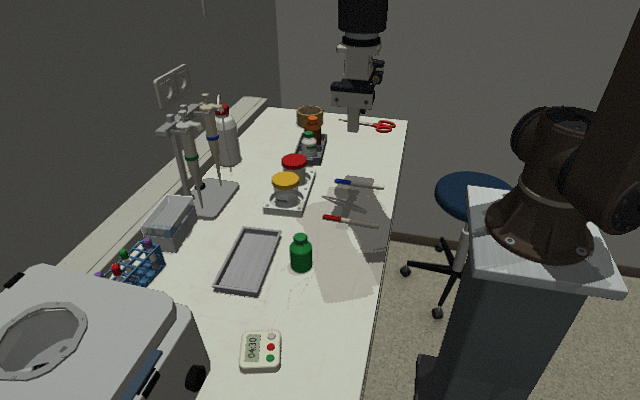

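The wrist view shows the forceps from (327,94) to (288,205), between the pens at (242,178) and (396,172). The side view shows both cups in the wells and both bottles in the bays. Next I'll measure the forceps.

```bash
python3 - <<'E'
from h import *
S=[("wrist",np.load("w2.npz")["X"].reshape(-1,3))]
for n in("scene","side"): S.append((n,cloud(n,np.load(n+"0.npz")["d"]).reshape(-1,3)))
for n,X in S:
    k=(abs(X[:,0]-.45)<.085)&(abs(X[:,1]-.008)<.05)&(X[:,2]>.0055)&(X[:,2]<.014); T=X[k]
    (x,y),s,a=cv2.minAreaRect(T[:,:2].astype(np.float32)); print(n,len(T),np.round([x,y],4),np.round(s,4),round(a,1),T[:,:2].min(0).round(3),T[:,:2].max(0).round(3))
# rays of the tips in the wrist picture
X=np.load("w2.npz")["X"]
for v,u in((94,327),(205,288),(150,307)): print(X[v,u].round(4))
im=np.load("w2.npz")["p"][80:220,230:410]; cv2.imwrite("pics/fc.png",cv2.resize(im[:,:,::-1],None,fx=4,fy=4))
E
```

```text
wrist 306 [0.4427 0.0145] [0.0158 0.1061] 70.8 [ 0.393 -0.008] [0.494 0.034]
scene 121 [0.4422 0.0153] [0.0194 0.1056] 68.2 [ 0.392 -0.007] [0.492 0.036]
side 57 [0.4329 0.019 ] [0.0164 0.0873] 72.6 [ 0.392 -0.   ] [0.473 0.036]
[ 0.5114 -0.0117  0.002 ]
[0.3981 0.0292 0.0096]
[0.4552 0.0088 0.0005]
```

View pics/fc.png

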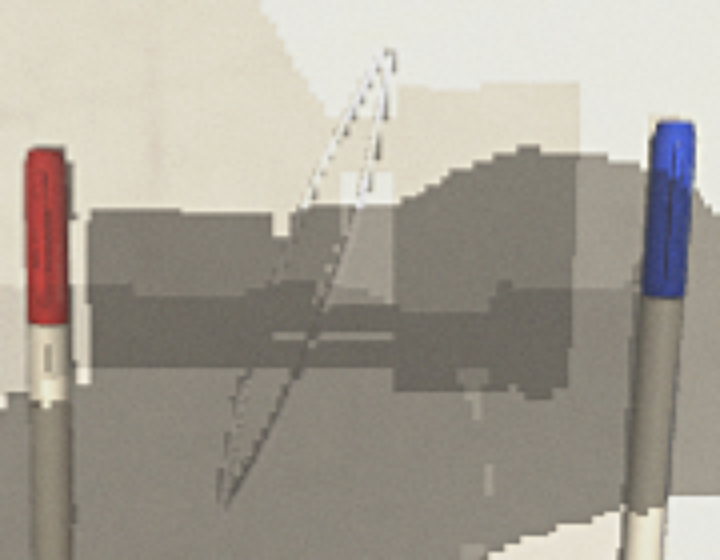

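The forceps tips are at about (.511,-.012) and (.391,.034), a length of 128 mm as it should be. That puts the midpoint at (.451,.011) with the closing direction at 69.5°. A square placing in the tray would bring the gripper body onto the green bottle's cap, so I'll lay the forceps turned 25° and shifted 15 mm.

```bash
python3 - <<'E'
from h import *
pick((.4512,.0110),.002+G,yaw(69.5),op=.5)
if robot.read_grip_width()*88>3:
    place((.5961,.2680),.0070+G,yaw(-20.8),op=.28)
    p=np.array([.56,.253,.25]); robot.goto(p,best(p,(0,1)))
    im,X=wrist(); cv2.imwrite("pics/w3.png",im[:,:,::-1]); np.savez("w3.npz",p=im,X=X)
    print(robot.read_t())
E
```

```text
picked: width mm 15.3 15.3 F [-0.8  0.4 -1.1] t 45.6167
placed F [-0.4 -0.1  0.1] t 50.2917
51.4667
```

```bash
[ -f pics/w3.png ] && echo ok
```

```text
ok
```

View pics/w3.png

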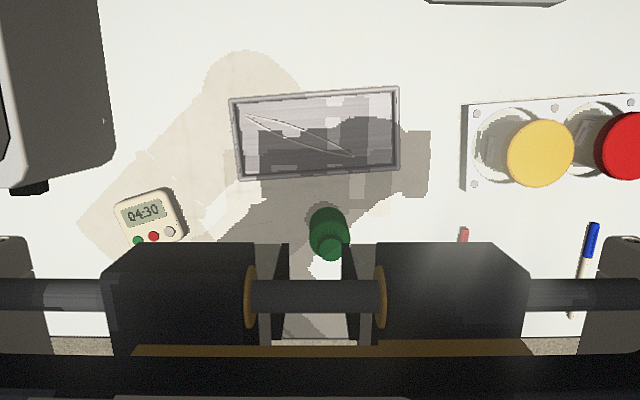

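The forceps lie flat in the tray, from (248,116) to (352,157). I'll check the final positions of the bottles, cups and pens with the fixed cameras.

```bash
python3 - <<'E'
from h import *
p=np.array([.45,.3,.28]); robot.goto(p,best(p,(0,1)))
Ps=[]
for n in("scene","side"):
    p,d=robot.grab_frame(n); Ps.append(cloud(n,d).reshape(-1,3)); cv2.imwrite(f"pics/{n}9.png",p[:,:,::-1])
def rel(q,o,a): v=np.array(q)-o; c=yaw(a); return np.round([v@c,v@[-c[1],c[0]]],4)*1000
def sel(X,c,r,z0,z1): return X[(abs(X[:,0]-c[0])<r)&(abs(X[:,1]-c[1])<r)&(X[:,2]>z0)&(X[:,2]<z1)]
cr=(np.array([.6012,-.2285]),7.1); pl=(np.array([.5905,-.001]),4.75)
for nm,c,fr,zt in(("amber",(.6059,-.2662),cr,.096),("white",(.5965,-.1908),cr,.084),("red",(.5943,-.0468),pl,.078),("yel",(.5867,.0448),pl,.078)):
    for n,X in zip(("sc","si"),Ps):
        T=sel(X,c,.04,zt-.006,zt+.02)
        if len(T)<5: print(nm,n,len(T)); continue
        (x,y),R=cv2.minEnclosingCircle(T[:,:2].astype(np.float32)); print(nm,n,rel((x,y),*fr),"R",round(R,4),"ztop",np.median(T[:,2]).round(4),len(T))
for nm,c in(("penR",(.4215,.079)),("penB",(.429,-.081))):
    for X in Ps:
        T=X[(abs(X[:,0]-c[0])<.1)&(abs(X[:,1]-c[1])<.025)&(X[:,2]>.006)&(X[:,2]<.02)]
        print(nm,len(T),np.round(cv2.minAreaRect(T[:,:2].astype(np.float32))[0],4) if len(T) else "")
X=np.load("w3.npz")["X"]
for v,u in((116,248),(157,352)): print("forceps end",rel(X[v,u,:2],np.array([.5965,.2528]),4.2),X[v,u,2].round(4))
print(robot.read_t())
E
```

```text
amber sc [ -2.6 -38. ] R 0.0158 ztop 0.0947 165
amber si 0
white sc [-2.6 37.2] R 0.0137 ztop 0.0825 106
white si 0
red sc [ -1.3 -45.3] R 0.0343 ztop 0.077 399
red si [  2.6 -40.1] R 0.0315 ztop 0.0759 188
yel sc [-3.5 45.4] R 0.0334 ztop 0.0769 327
yel si [ 0.2 47. ] R 0.0332 ztop 0.076 341
penR 181 [0.4201 0.0771]
penR 191 [0.4229 0.0808]
penB 250 [ 0.4281 -0.0823]
penB 132 [ 0.4302 -0.0803]
forceps end [26.9 72.1] 0.0013
forceps end [-24.7 -38.7] 0.0125
52.125
```

View pics/scene9.png

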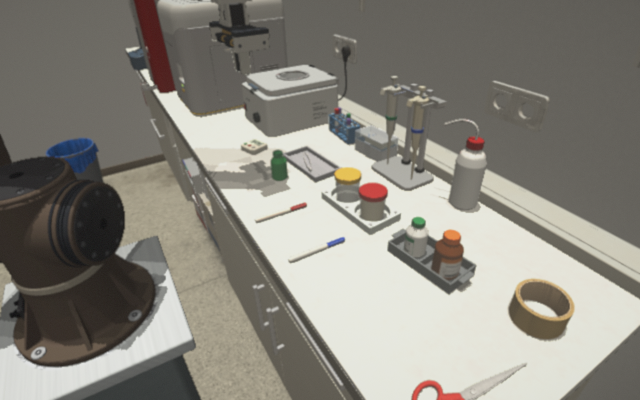

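The final view shows both cups seated in the plate (347,182 and 373,203), both bottles in the crate (418,237 and 450,255) and the forceps in the tray (310,162). The pens have not moved. Everything measures within tolerance, so I'm handing it in.

```bash
python3 -c "
from rig import robot
print(robot.job_done())"
```

```text
the job is handed in; nothing more can be done
None
```

I handed the job in at about 52 s: both bottles are in the crate bays, both cups in the wells and the forceps flat in the tray; by camera each is within tolerance and the pens had not moved, but the judge's verdict was not shown to me.

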